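# Test a lantern at quarter power on the bench lamp tester

### The arm

A 7-joint arm with a two-finger parallel gripper is mounted at the origin on the work surface. World frame = base frame: x ahead of the robot, y to its left, z up, the work surface at z = 0. Lengths are in m, angles in rad, forces in N, time in s.
With the tool pointing down it reaches from about 0.4 to 0.85 m from the base axis. Payload 10.4 kg.
Tool frame: the origin (TCP) lies on the centre line of the jaws, within the pads' length; the fingertips stand 11 mm ahead of it and the grasp point (between the pads) lies 8 mm behind it (tip_reach is the distance from the TCP to the fingertips, in m); z points along the fingers, y is the line along which they close (so a half turn about z gives the same grasp; the last joint's range is limited). The gripper opens to 85 mm and grips with 20 to 120 N. Pads are 22 mm wide; open, the fingers measure 114 mm over their backs; the gripper's body (76 mm by 85 mm) begins 54 mm behind the grasp point. The pads swing forward as they close: fully open they stand 13 mm farther back than shut.
Start: joints at [1.278, 0.332, -0.065, 1.46, 0.022, 1.35, -0.088], TCP at [0.167, -0.602, 0.208] pointing down, gripper open.
Joint ranges: [-2.6, 2.6], [-0.5, 2.12], [-1.47, 1.34], [0.16, 2.42], [-1.27, 4.41], [0.06, 2.06], [-2.6, 2.6]. Speed limits (rad/s): [2.22, 2.22, 2.79, 2.79, 3.14, 3.14, 3.14].

### API

Orientations are given as a unit quaternion [x, y, z, w].
In Python, from workcell import get_obs, camera, hand_in, tip_reach gives the robot as it stands. The module is installed in compiled form; this text tells all that it offers.
- The arm moves only by the tool move_arm, never from a script. Its argument "plan" is a list of rows, each an object with "delta_pos": the shift along the tool's x, y, z in fractions of the full range, 1 being 0.8 m, a list of three; "turn": the turn, a rotation vector about the tool's x, y, z in parts of the range, where 1.0 means 2 pi rad, a list of three; "fingers": the closure, from 0 (fully open) to 1 (shut). A call has 1 to 12 rows; each row is the pose to reach, as a shift and turn from the pose commanded when the call began, along the tool's axes at that moment; what a row does not reach only later rows make up. A row lasts 1/8 s, in which the tool goes at most 62.5 mm and 10.7 degrees, less where a joint would pass 70% of its speed; a pose out of reach is approached as far as the arm can. No shift or turn number may pass 1 either way. A call with a gripper value outside its range is refused whole. The fingers move at their own pace and stop on an object; "force" is the grip in N (left out, the last holds). Time passes only in rows, so rows that repeat a pose let the fingers close. It gives the time, the measured TCP pose, the force, the opening and the grip force at its end, in the units of the state.
- get_obs(): the state, without advancing time (a new reading comes with each control period).
- camera(name): name is "scene" or "top" or "wrist"; returns a dict with "color" (400x640x3 uint8, red, green, blue), "range_z" (400x640 float32, m along the optical axis (not along the pixel's ray), 0 where there is no reading), "fx", "fy", "cx", "cy" (pixels), "R" (3x3) and "t" (3): a world point X has camera coordinates R X + t; the wrist camera has in their place "tool_from_camera" (4x4, takes a point from camera to tool coordinates, whose origin is the TCP and whose axes are the flange's). Camera axes: x right, y down, z forward; pixel columns grow to the right and rows downward; lengths in m; the calibration is good to about 2 mm. A picture is of the moment at which its call begins: read the wrist's pose just before it.
- hand_in(): hands the job in; it is judged then, once.
The state is a dict: "clock": time; "joint_pos": joint angles; "joint_velocities": joint speeds; "tau": joint torques, N m; "position": TCP position; "ee_rot": TCP orientation; "ft_force": force on the tool from outside, world axes, zero at the start; "torque": the same for the moment, N m; "grip_width": opening from 0.0 (shut) to 1.0 (fully open); "grasp_force": force on a finger pad.
Only numpy, scipy, OpenCV 4.12 (cv2) and the standard library are available. Lean on these libraries where they do the work, as an engineer would, in place of code of your own. Each camera call takes 0.05 s, during which the arm holds its last target. There are 200 camera calls.

### The job

Test the small six-sided brass lantern at quarter power: first set the lamp tester's dimmer lever to the quarter mark (the second of its five marks, counting from the off end at the tester's front), then pick up the lantern and bring it onto the round sprung contact plate, feeling about until the socket hidden in its base drops over the centre pin. Press the lantern down gently until the contact plate is fully down, and finish while still holding it pressed there, upright; do not let go. Leave the other wares and tools on the shelf where they are.

Things in the scene. Friction and masses are not known exactly. Their poses are not given: they have to be found in the camera images.
- tester: Bench lamp tester, fixed: grey steel case 170 x 270 x 55 mm (x, y, z), origin at the centre of its underside, z up. Its front (-x, rocker switch, pilot lamp) faces roughly to the robot. On top: the round brass contact plate with its pin, 65 mm to +y of the centre; the dimmer lever, 80 mm to -y, in a dark half-round quadrant (30 mm radius, 32 mm wide) with five white marks across its rim
- pin (a point): tip centre of the upright steel locating pin of the tester, 77 mm above the shelf and 12 mm above the raised contact plate. The pin is 10 mm thick with a slightly chamfered tip (7 mm flat on top); its axis is the tester's z. It does not move
- plate (a joint): travel of the sprung brass contact plate (disc 84 mm wide, around the pin), in m: 0 = up, top face 65 mm above the shelf; 0.005 = fully down on its stop. The spring is preloaded: 6 N to start it moving, 12 N in all to hold it fully down; the lantern's weight (3 to 4.6 N) counts towards this but does not move it alone
- dimmer (a joint): angle of the dimmer lever, rad: 0 = off, leaning 50 degrees from upright to the tester's front (-x); marks 25 degrees apart: quarter 0.436, half 0.873 (upright), three-quarter 1.309, full 1.745 (leaning 50 degrees to the rear). It turns about the tester's +y axis through dimmer_hinge. Friction (about 0.09 N m) keeps it where it is left
- dimmer_hinge (a point): point on the dimmer lever's hinge axis, in the lever's plane, 55 mm above the shelf. Its axes are the tester's
- dimmer_knob (a point): centre of the black ball knob (22 mm diameter) at the lever's end, 85 mm from the hinge; it can be pinched from above across the lever's plane (along the tester's y), and turns between the fingers; the lever rod is 8 mm thick
- lantern: The small brass hanging lantern, loose, 0.3 to 0.5 kg: six-sided amber glass cage on a round base 80 mm wide and 20 mm thick; roof 80 mm wide from 81 mm up, sloping in to 98 mm; then a neck and a thin eye up to 147 mm. Origin: centre of its underside, z up. Hidden in the middle of the underside is a round socket, 13 mm wide and 20 mm deep, that goes over the pin at any yaw
- neck (a point): middle of the lantern's neck, an upright brass cylinder 22 mm wide from 98 to 128 mm above the lantern's underside (this point: 115 mm, on the axis, so 180 mm above the shelf once the lantern is seated on the raised plate). Grip it from above, any yaw; the eye above it, 17 mm wide, passes between the fingers
- shade: bystander: ribbed red glass shade, open-topped bell, 92 mm in diameter and 80 mm tall, standing; origin at the centre of its underside
- cap: bystander: copper ceiling cap, shallow dome 104 mm in diameter and 50 mm tall with a small stem; origin at the centre of its underside
- loop: bystander: brass suspension loop, a 40 mm ring of 8 mm bar with a short stub, lying flat; origin at the ring's centre, on the shelf
- round_lantern: bystander: tall round lantern with ribbed amber drum, 100 mm in diameter and 182 mm tall; origin at the centre of its underside
- polish: bystander: metal polish tin, 66 mm in diameter and 85 mm tall; origin at the centre of its underside
- screw_bowl: bystander: small brass bowl, 84 mm in diameter and 35 mm tall; origin at the centre of its underside
- screwdriver: bystander: screwdriver 170 mm long lying on the shelf
Things that resemble listed ones, but are neither listed nor needed, are in the scene too. What is shaped like the lantern but black, green or pink is not meant.

How it is judged:
On the way, in this order (a step that is already met when the one before it is completed fails the run):
1. the dimmer lever stands at the quarter mark, with the lantern not yet on the tester (value of joint dimmer between 0.316 and 0.556 rad and horizontal distance between lantern and pin above 0.06 m), for 0.3 s.
2. the held lantern has dropped over the pin (horizontal distance between lantern and pin below 0.004 m and angle between lantern's own z axis and vertical below 0.08 rad and contact force between lantern and the fingers above 1 N and value of joint dimmer between 0.316 and 0.556 rad and z of lantern in the frame of tester below 0.0685 m), for 0.1 s.
At the end, for the whole second after the job is handed in: the dimmer lever is within 7 degrees (0.12 rad) of the quarter mark; the lantern sits over the pin (axis within 4 mm, upright within 4.5 degrees), pressed down by the gripper with the contact plate at least 4 of its 5 mm down, at rest, and the fingers are still on it (value of joint dimmer between 0.316 and 0.556 rad and horizontal distance between lantern and pin below 0.004 m and angle between lantern's own z axis and vertical below 0.08 rad and contact force between lantern and the fingers above 1 N and value of joint plate above 0.004 m and z of lantern in the frame of tester below 0.0625 m and contact force between lantern and tester above 6 N and linear speed of lantern below 0.02 m/s); the arm keeps its last pose, push and grip.
It fails at once if another ware or tool is pushed more than 3 cm from its place (distance of any of shade, cap, loop, round_lantern, polish, screw_bowl, screwdriver from where it was at the start of the episode above 0.03 m).
It fails at once if a standing bystander is tipped over (angle between any of shade, cap, round_lantern, polish, screw_bowl's own z axis and vertical above 0.5 rad).
It fails at once if the lantern is slammed or rammed onto the tester (more than 60 N between them) (contact force between lantern and tester above 60 N).
It also fails if it takes over 58 s, if anything falls off the work surface, if the arm or the gripper's body presses on something with over 40 N, if the wrist force passes 120 N, or if a joint passes its speed limit or range.

## Working session

There is one attempt and no reset: what is moved stays moved. The work goes in short steps, Python scripts to look and compute and a tool call to move; the robot and the scene stay as the last step left them, time stands still between calls to the robot, and variables do not carry over. Pictures are saved under pics/ and viewed, at most 10 in all, crops included, and the job is handed in when it is done.

Besides the shell and the picture viewer there is one more tool, called after ">>>" in YAML: its name, and indented under it one key for each argument. move_arm: Moves the arm, as the interface text tells. Its arguments: {"type":"object","properties":{"plan":{"type":"array","items":{"type":"object","properties":{"delta_pos":{"type":"array","items":{"type":"number"}},"turn":{"type":"array","items":{"type":"number"}},"fingers":{"type":"number"}}}},"force":{"type":"number"}},"required":["plan"]}

```bash
mkdir -p pics; python3 - <<'E'
from workcell import get_obs,camera,tip_reach
import cv2,numpy as np
o=get_obs();print({k:np.round(v,3) for k,v in o.items()},tip_reach if not callable(tip_reach) else tip_reach())
for n in("scene","top"):
    c=camera(n);cv2.imwrite(f"pics/{n}0.png",c["color"][:,:,::-1]);np.savez(f"{n}0.npz",**c)
    print(n,c["fx"],c["cx"],c["cy"],np.round(c["R"],3).tolist(),np.round(c["t"],3), np.round(-c["R"].T@c["t"],3))
E
```

```text
{'clock': np.float64(0.0), 'joint_pos': array([ 1.278,  0.333, -0.065,  1.461,  0.022,  1.35 , -0.089]), 'joint_velocities': array([-0.001,  0.002, -0.   , -0.001,  0.   ,  0.002, -0.   ]), 'tau': array([-2.0000e-03, -6.2545e+01,  4.8000e-02, -3.9160e+01,  1.6000e-02,
        1.0000e-02,  0.0000e+00]), 'position': array([ 0.166, -0.602,  0.207]), 'ee_rot': array([ 0.991,  0.135, -0.   , -0.001]), 'ft_force': array([ 0.164, -0.402, -0.317]), 'torque': array([-0.023,  0.053,  0.035]), 'grasp_force': np.float64(0.0), 'grip_width': np.float64(1.0)} 0.011
scene 517.2673907609911 324.32903611958403 194.18625335346428 [[-0.142, 0.99, 0.013], [0.794, 0.122, -0.596], [-0.591, -0.074, -0.803]] [ 0.091 -0.318  1.959] [1.424 0.095 1.383]
top 371.64369795492706 323.690693685762 208.93344552366756 [[-0.007, -1.0, 0.018], [-0.993, 0.005, -0.117], [0.117, -0.019, -0.993]] [-0.021  0.482  1.012] [ 0.36  -0.004  1.061]
```

View pics/scene0.png

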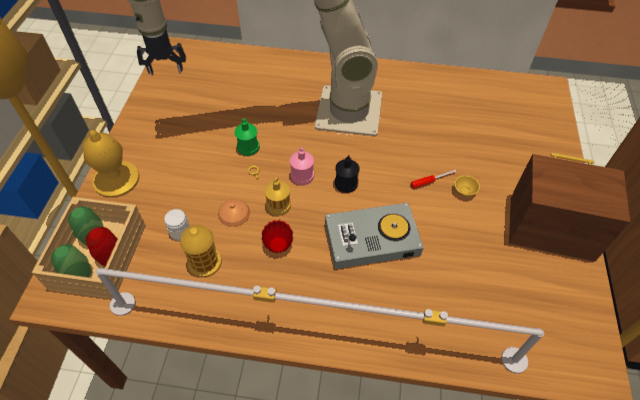

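View pics/top0.png

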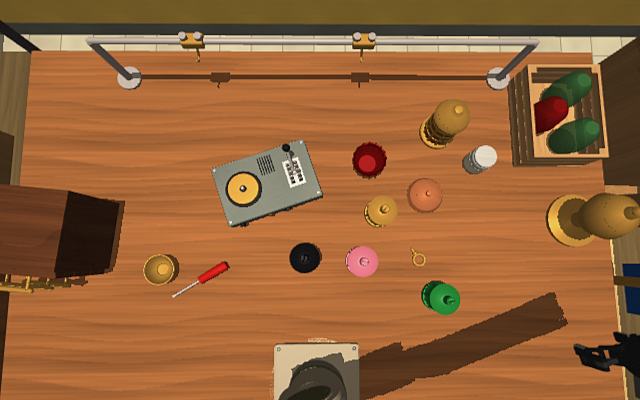

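The top view shows the tester at (267,183), its plate at (243,188) and the dimmer knob at about (286,147). Lantern-like things in the top view are amber six-sided (380,210), black (305,257), pink (362,262), green (441,297) and the tall round amber drum (445,120). The amber one at (380,210) fits the description, since it is small, brass and six-sided. I'll confirm it in a crop and measure.

```bash
cat > h.py <<'E'
import numpy as np,cv2
def cloud(c):
    z=c["range_z"];v,u=np.indices(z.shape)
    P=np.stack([(u-c["cx"])/c["fx"]*z,(v-c["cy"])/c["fy"]*z,z],-1)
    return (P-c["t"])@c["R"] if "t" in c else P
def ray_plane(c,u,v,h):
    d=c["R"].T@np.array([(u-c["cx"])/c["fx"],(v-c["cy"])/c["fy"],1]);o=-c["R"].T@c["t"]
    return o+d*(h-o[2])/d[2]
def load(n): return dict(np.load(n+".npz"))
E
python3 - <<'E'
from h import *
for n,(u0,u1,v0,v1),lb in(("top",(205,330,130,235),(355,410,185,235)),("scene",(320,430,200,270),(260,297,175,218))):
    c=load(n+"0");P=cloud(c);hsv=cv2.cvtColor(c["color"],cv2.COLOR_RGB2HSV)
    z=P[...,2];m=np.zeros(z.shape,bool);m[v0:v1,u0:u1]=1
    top=m&(abs(z-.055)<.006)&(hsv[...,1]<80)
    r=cv2.minAreaRect(np.ascontiguousarray(P[top][:,:2],dtype=np.float32));print(n,"case",r)
    pl=m&(abs(z-.063)<.010)&(hsv[...,1]>120)&(hsv[...,0]>15)&(hsv[...,0]<35)
    # plate
    q=pl.astype(np.uint8);cs,_=cv2.findContours(q,0,1);k=max(cs,key=cv2.contourArea);e=cv2.fitEllipse(cv2.convexHull(k))
    print("plate",e, ray_plane(c,*e[0],.065).round(4), "med z",np.median(z[pl]))
    kn=m&(z>.085)&(z<.2); print("knob px",np.argwhere(kn).mean(0),P[kn].mean(0),P[kn].max(0),kn.sum())
    l=np.zeros(z.shape,bool);l[lb[2]:lb[3],lb[0]:lb[1]]=1
    for a,b in((.075,.1),(.1,.132),(.132,.16)):
        s=l&(z>a)&(z<b); 
        if s.any(): print("lan",a,s.sum(),np.argwhere(s).mean(0),P[s].mean(0).round(4),P[s].min(0).round(4),P[s].max(0).round(4))
a=load("top0")["color"];b=load("scene0")["color"]
A=cv2.resize(a[125:240,205:420],None,fx=3.7,fy=3.7,interpolation=2)[:,:795]
B=cv2.resize(b[165:275,230:430],None,fx=3.7,fy=3.7,interpolation=2)
cv2.imwrite("pics/cropA.png",A[:,:,::-1]);cv2.imwrite("pics/cropB.png",B[:,:,::-1])
E
```

```text
top case ((0.5565040111541748, 0.1343776434659958), (0.16924898326396942, 0.26925548911094666), 18.861173629760742)
plate ((242.76255798339844, 188.2086639404297), (30.678203582763672, 31.27210235595703), 53.26718521118164) [0.535 0.196 0.065] med z 0.0641743496824515
knob px [151.0106383  286.90425532] [0.62367622 0.0729496  0.1158078 ] [0.64344655 0.08497521 0.13308329] 94
lan 0.075 624 [209.6474359  381.85897436] [ 0.4719 -0.1758  0.0904] [ 0.4341 -0.2175  0.0783] [ 0.5123 -0.1396  0.0998]
lan 0.1 52 [208.32692308 383.94230769] [ 0.4712 -0.1751  0.1248] [ 0.4625 -0.1878  0.1009] [ 0.4821 -0.1639  0.1319]
lan 0.132 20 [207.   385.55] [ 0.4729 -0.1766  0.1389] [ 0.4661 -0.184   0.1321] [ 0.4812 -0.1713  0.1458]
scene case ((0.5605295300483704, 0.13774187862873077), (0.17386697232723236, 0.2701748311519623), 18.86493492126465)
plate ((393.79791259765625, 225.6858367919922), (23.879777908325195, 28.737621307373047), 103.86275482177734) [0.5396 0.1985 0.065 ] med z 0.06369988192043868
knob px [235.80645161 351.25806452] [0.62795465 0.07514956 0.11768179] [0.64799079 0.08958857 0.13689888] 62
lan 0.075 349 [191.89111748 277.01146132] [ 0.4847 -0.1723  0.0891] [ 0.4344 -0.213   0.0763] [ 0.5164 -0.1355  0.0998]
lan 0.1 62 [185.43548387 276.40322581] [ 0.481  -0.1733  0.117 ] [ 0.4645 -0.1858  0.1001] [ 0.4962 -0.1544  0.132 ]
lan 0.132 15 [180.2        275.93333333] [ 0.4769 -0.1742  0.1379] [ 0.469  -0.1797  0.1321] [ 0.4826 -0.1682  0.1481]
```

View pics/cropA.png

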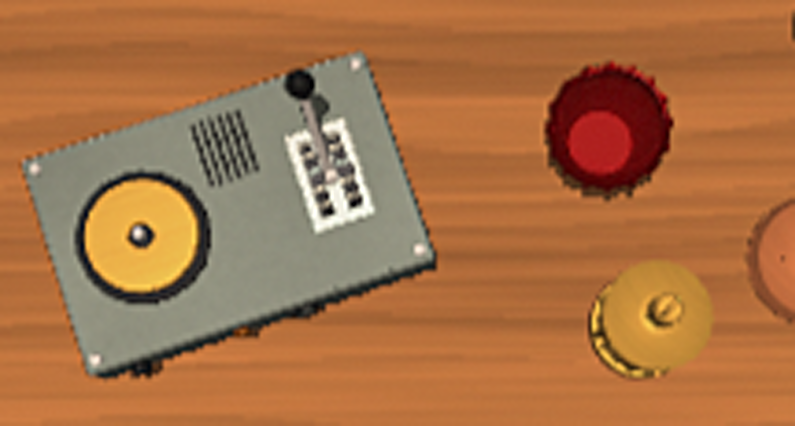

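View pics/cropB.png

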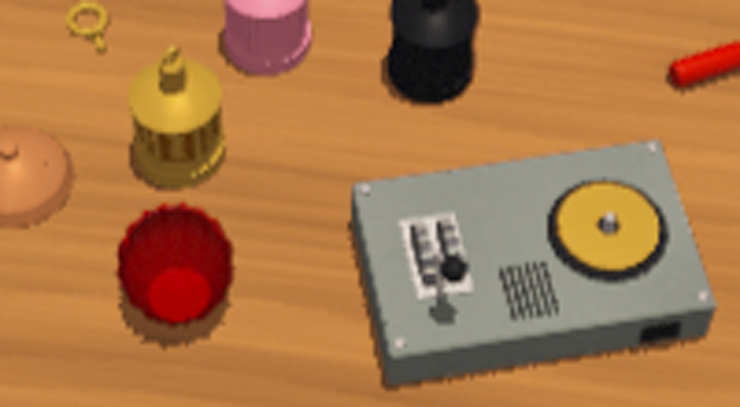

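The crop confirms the small six-sided amber lantern: full-frame (380,210) in top and (277,192) in scene. Its position is about (0.475,-0.175), roof at 81–98 mm and eye at 147 mm, all as described. The dimmer leans to the rear, around the three-quarter mark or beyond. I'll move to hover above it.

The rows are not in the units I measure in: shifts go in shares of 0.8 m and turns go in shares of 2 pi rad. I convert before sending: 0.59 m / 0.8 = 0.7375, -0.093 m / 0.8 = -0.1163, -0.06 rad / 6.2832 = -0.0095.

>>> move_arm:
  plan:
    - {"delta_pos": [0.0375, -0.0375, -0.0625], "turn": [0, 0, 0], "fingers": 0}
    - {"delta_pos": [0.375, -0.3375, -0.1163], "turn": [0, 0, -0.0048], "fingers": 0}
    - {"delta_pos": [0.375, -0.3375, -0.1163], "turn": [0, 0, -0.0048], "fingers": 0}
    - {"delta_pos": [0.375, -0.3375, -0.1163], "turn": [0, 0, -0.0048], "fingers": 0}
    - {"delta_pos": [0.7375, -0.6625, -0.1163], "turn": [0, 0, -0.0095], "fingers": 0}
    - {"delta_pos": [0.7375, -0.6625, -0.1163], "turn": [0, 0, -0.0095], "fingers": 0}
    - {"delta_pos": [0.7375, -0.6625, -0.1163], "turn": [0, 0, -0.0095], "fingers": 0}
    - {"delta_pos": [0.7375, -0.6625, -0.1163], "turn": [0, 0, -0.0095], "fingers": 0}
    - {"delta_pos": [0.7375, -0.6625, -0.1163], "turn": [0, 0, -0.0095], "fingers": 0}
    - {"delta_pos": [0.7375, -0.6625, -0.1163], "turn": [0, 0, -0.0095], "fingers": 0}
    - {"delta_pos": [0.7375, -0.6625, -0.1163], "turn": [0, 0, -0.0095], "fingers": 0}
    - {"delta_pos": [0.7375, -0.6625, -0.1163], "turn": [0, 0, -0.0095], "fingers": 0}

```text
clock: 1.6
position: [0.5585, 0.0107, 0.2987]
ee_rot: [0.987, 0.164, 0.0, 0.0]
ft_force: [0.9, -0.8, -0.8]
grip_width: 1.0
grasp_force: 0.0
```

```bash
cat >> h.py <<'E'
from scipy.spatial.transform import Rotation as Rn
def wrist():
    from workcell import get_obs,camera
    o=get_obs();c=camera("wrist");T=np.array(c["tool_from_camera"])
    Rt=Rn.from_quat(o["ee_rot"]).as_matrix();R=Rt@T[:3,:3];p=Rt@T[:3,3]+o["position"]
    c["R"]=R.T;c["t"]=-R.T@p;return o,c
def go(o,target,yaw):  # yaw of tool x; prints tool-frame shift
    M=Rn.from_quat(o["ee_rot"]);d=M.inv().apply(np.array(target)-o["position"])
    x=M.apply([1,0,0]);dy=np.arctan2(x[1],x[0]);print("shift",d.round(4),"turn z",round(dy-yaw,4))
E
python3 - <<'E'
from h import *
o,c=wrist();print(np.round(np.array(c["tool_from_camera"]),3).tolist(),o["position"],o["ee_rot"])
np.savez("w1.npz",**c);cv2.imwrite("pics/w1.png",c["color"][:,:,::-1])
# triangulate knob centre from top/scene dark pixels
rows=[];rhs=[]
for n,(u0,u1,v0,v1) in(("top",(278,296,138,156)),("scene",(342,362,226,247))):
    d=load(n+"0");g=d["color"][v0:v1,u0:u1].max(-1)<45
    cs,_=cv2.findContours(g.astype(np.uint8),0,1);k=max(cs,key=cv2.contourArea)
    (x,y),r=cv2.minEnclosingCircle(k);u,v=x+u0,y+v0;print(n,u,v,r)
    a=d["R"].T@np.array([(u-d["cx"])/d["fx"],(v-d["cy"])/d["fy"],1]);a/=np.linalg.norm(a);s=-d["R"].T@d["t"]
    Q=np.eye(3)-np.outer(a,a);rows.append(Q);rhs.append(Q@s)
X,res,_,_=np.linalg.lstsq(np.vstack(rows),np.hstack(rhs),rcond=None);print("knob",X,res)
E
```

```text
[[-0.0, -0.946, -0.324, 0.084], [1.0, -0.0, 0.001, 0.001], [-0.001, -0.324, 0.946, -0.166], [0.0, 0.0, 0.0, 1.0]] [0.55846374 0.0107452  0.29869453] [9.86506312e-01 1.63723125e-01 3.72764489e-05 1.80995994e-04]
top 285.65151500701904 147.56060600280762 3.6943986415863037
scene 351.75 237.5 2.795184850692749
knob [0.63290905 0.07678837 0.11643162] [5.15253912e-07]
```

View pics/w1.png

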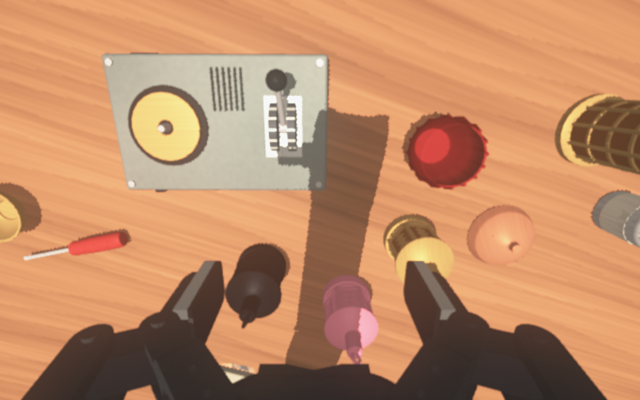

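The wrist view shows the knob at (277,79), the quadrant at (284,126), the pin at (165,128) and the lantern roof at (425,260). I'll measure these from this view.

```bash
python3 - <<'E'
from h import *
from workcell import get_obs
c=load("w1");P=cloud(c);z=P[...,2];hsv=cv2.cvtColor(c["color"],cv2.COLOR_RGB2HSV);o=get_obs()
def box(u0,u1,v0,v1):
    m=np.zeros(z.shape,bool);m[v0:v1,u0:u1]=1;return m
b=box(90,340,40,200)
top=b&(abs(z-.055)<.006)&(hsv[...,1]<90)
print("case",cv2.minAreaRect(np.ascontiguousarray(P[top][:,:2],dtype=np.float32)),np.median(z[top]))
pl=box(120,215,80,170)&(hsv[...,1]>110)&(hsv[...,0]>12)&(hsv[...,2]>120)&(z>.045)
k=max(cv2.findContours(pl.astype(np.uint8),0,1)[0],key=cv2.contourArea);e=cv2.fitEllipse(cv2.convexHull(k));print("plate",e,ray_plane(c,*e[0],.065),np.median(z[pl]))
w=box(152,182,115,142)&(z>.07);
if w.any():print("pin",np.argwhere(w).mean(0)[::-1],ray_plane(c,*np.argwhere(w).mean(0)[::-1],.077),z[w].max())
kn=box(262,292,65,95)&(c["color"].max(-1)<60)&(z>.09)
k=max(cv2.findContours(kn.astype(np.uint8),0,1)[0],key=cv2.contourArea);q,r=cv2.minEnclosingCircle(k);print("knob",q,r,P[kn].mean(0),P[kn].max(0))
for h in(.11,.12,.13):print(h,ray_plane(c,*q,h))
l=box(380,460,205,295)
for a,bb in((.078,.1),(.1,.13),(.13,.15)):
    s=l&(z>a)&(z<bb);print("lan",a,s.sum(),P[s].mean(0).round(4),P[s].min(0).round(4),P[s].max(0).round(4))
E
```

```text
case ((0.5579832792282104, 0.13475416600704193), (0.16883693635463715, 0.26967373490333557), 18.535564422607422) 0.05598816206142085
plate ((165.36038208007812, 125.91680908203125), (64.72642517089844, 74.66195678710938), 135.59860229492188) [0.53848192 0.19657308 0.065     ] 0.06567393410713109
pin [162.76388889 128.61111111] [0.53730128 0.19417998 0.077     ] 0.46507210380927794Traceback (most recent call last):
  File "<stdin>", line 14, in <module>
ValueError: max() iterable argument is empty
```

```bash
python3 - <<'E'
from h import *
c=load("w1");P=cloud(c);z=P[...,2]
def box(u0,u1,v0,v1):
    m=np.zeros(z.shape,bool);m[v0:v1,u0:u1]=1;return m
print(c["color"][79,277],z[79,277])
kn=box(260,295,60,98)&(c["color"].max(-1)<75)
k=max(cv2.findContours(kn.astype(np.uint8),0,1)[0],key=cv2.contourArea);q,r=cv2.minEnclosingCircle(k);print("knob",q,r)
s=box(260,295,60,92)&(z>.085)&(z<.2);print(s.sum(),P[s].mean(0) if s.any() else 0,P[s].max(0) if s.any() else 0)
th=np.radians(18.7);X=np.array([np.cos(th),np.sin(th)]);H=np.array([.5575,.1352])+.08*np.array([np.sin(th),-np.cos(th)]);print("hinge",H)
for h in(.11,.115,.12,.125,.13):
    p=ray_plane(c,*q,h);d=(p[:2]-H)@X;print(h,p,np.degrees(np.arctan2(d,h-.055)),np.hypot(d,h-.055))
l=box(380,460,205,295)
for a,bb in((.078,.1),(.1,.13),(.13,.15)):
    s=l&(z>a)&(z<bb);print("lan",a,s.sum(),P[s].mean(0).round(4),P[s].min(0).round(4),P[s].max(0).round(4))
from workcell import get_obs
E
```

```text
[93 85 78] 0.13331184203175978Traceback (most recent call last):
  File "<stdin>", line 7, in <module>
ValueError: max() iterable argument is empty
```

```bash
python3 - <<'E'
from h import *
c=load("w1");P=cloud(c);z=P[...,2]
def box(u0,u1,v0,v1):
    m=np.zeros(z.shape,bool);m[v0:v1,u0:u1]=1;return m
s=box(260,295,60,92)&(z>.1)&(z<.16)
k=max(cv2.findContours(s.astype(np.uint8),0,1)[0],key=cv2.contourArea);q,r=cv2.minEnclosingCircle(k);print("knob",q,r)
print(s.sum(),P[s].mean(0),P[s].max(0))
A=np.c_[2*P[s],np.ones(s.sum())];x=np.linalg.lstsq(A,(P[s]**2).sum(1),rcond=None)[0];print("sphere",x[:3],np.sqrt(x[3]+x[:3]@x[:3]))
th=np.radians(18.7);X=np.array([np.cos(th),np.sin(th)]);H=np.array([.5575,.1352])+.08*np.array([np.sin(th),-np.cos(th)]);print("hinge",H)
for h in(.11,.115,.12,.125,.13):
    p=ray_plane(c,*q,h);d=(p[:2]-H)@X;print(h,p,np.degrees(np.arctan2(d,h-.055)),np.hypot(d,h-.055))
l=box(380,460,205,295)
for a,bb in((.078,.1),(.1,.13),(.13,.15)):
    s=l&(z>a)&(z<bb);print("lan",a,s.sum(),P[s].mean(0).round(4),P[s].min(0).round(4),P[s].max(0).round(4))
from workcell import get_obs
o=get_obs();print(o["position"]);T=np.array([*(H+.049*X),.12]);go(o,T+[0,0,.06],th);go(o,T-[0,0,.008],th)
E
```

```text
knob (275.6475524902344, 80.36885070800781) 11.48770809173584
390 [0.63401767 0.07538893 0.12899312] [0.6446059  0.08679654 0.13371208]
sphere [0.63379929 0.07623286 0.12212911] 0.010631142327336817
hinge [0.58314904 0.05942318]
0.11 [0.63368453 0.0775978  0.11      ] 44.312005753532944 0.07686434051545483
0.115 [0.63374658 0.07703127 0.115     ] 41.760548922043604 0.08043598829574025
0.12 [0.63380864 0.07646474 0.12      ] 39.43021850517759 0.08415342994682425
0.125 [0.63387069 0.07589821 0.125     ] 37.30024373783313 0.08799819043016494
0.13 [0.63393274 0.07533168 0.13      ] 35.35103668779029 0.09195430090331831
lan 0.078 1506 [ 0.4878 -0.1709  0.0909] [ 0.4371 -0.2182  0.0788] [ 0.5134 -0.1383  0.0998]
lan 0.1 80 [ 0.4833 -0.1762  0.1112] [ 0.4809 -0.1846  0.1   ] [ 0.4879 -0.1703  0.1256]<stdin>:14: RuntimeWarning: Mean of empty slice.
  ret = um.true_divide(
Traceback (most recent call last):
ValueError: zero-size array to reduction operation minimum which has no identity
```

To row units: 0.125 m / 0.8 = 0.1563, 0.092 m / 0.8 = 0.115.

>>> move_arm:
  plan:
    - {"delta_pos": [0.0625, -0.025, 0.0375], "turn": [0, 0, 0], "fingers": 0}
    - {"delta_pos": [0.115, -0.0475, 0.1], "turn": [0, 0, 0], "fingers": 0}
    - {"delta_pos": [0.115, -0.0475, 0.1563], "turn": [0, 0, 0], "fingers": 0}
    - {"delta_pos": [0.115, -0.0475, 0.1563], "turn": [0, 0, 0], "fingers": 0}
    - {"delta_pos": [0.115, -0.0475, 0.1563], "turn": [0, 0, 0], "fingers": 0}

```text
clock: 2.28
position: [0.6331, 0.0746, 0.1758]
ee_rot: [0.986, 0.164, 0.001, 0.0]
ft_force: [0.1, -0.2, 0.9]
grip_width: 1.0
grasp_force: 0.0
```

To row units: 0.062 m / 0.8 = 0.0775, -0.001 m / 0.8 = -0.0013.

>>> move_arm:
  plan:
    - {"delta_pos": [0.0013, -0.0013, 0.0375], "turn": [0, 0, 0], "fingers": 0}
    - {"delta_pos": [0.0013, -0.0013, 0.0775], "turn": [0, 0, 0], "fingers": 0}
    - {"delta_pos": [0.0013, -0.0013, 0.0775], "turn": [0, 0, 0], "fingers": 0.3}
    - {"delta_pos": [0.0013, -0.0013, 0.0775], "turn": [0, 0, 0], "fingers": 1}
    - {"delta_pos": [0.0013, -0.0013, 0.0775], "turn": [0, 0, 0], "fingers": 1}
    - {"delta_pos": [0.0013, -0.0013, 0.0775], "turn": [0, 0, 0], "fingers": 1}
    - {"delta_pos": [0.0013, -0.0013, 0.0775], "turn": [0, 0, 0], "fingers": 1}
    - {"delta_pos": [0.0013, -0.0013, 0.0775], "turn": [0, 0, 0], "fingers": 1}
  force: 20

```text
clock: 3.28
position: [0.6331, 0.0763, 0.1118]
ee_rot: [0.986, 0.164, 0.0, 0.0]
ft_force: [-0.1, 0.7, 0.7]
grip_width: -0.002
grasp_force: 0.0
```

```bash
python3 - <<'E'
from h import *
from workcell import camera
o,c=wrist();np.savez("w2.npz",**c);s=camera("scene");np.savez("s2.npz",**s)
a=cv2.resize(c["color"],(560,350));b=cv2.resize(s["color"][190:280,310:430],(330,248),interpolation=2)
im=np.zeros((600,560,3),np.uint8);im[:350]=a;im[350:598,:330]=b
cv2.imwrite("pics/w2.png",im[:,:,::-1])
E
```

```text
(no output)
```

View pics/w2.png

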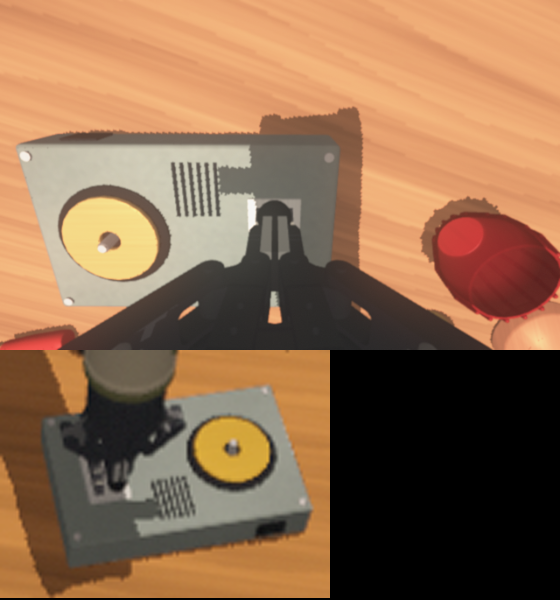

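The fingers shut without holding. The knob, seen at (275,210), was squeezed out just ahead of the fingertips, so I'll measure its position.

```bash
python3 - <<'E'
from h import *
c=load("w2");P=cloud(c);z=P[...,2]
th=np.radians(18.7);X=np.array([np.cos(th),np.sin(th)]);H=np.array([.583,.0595])
s=np.zeros(z.shape,bool);s[222:252,295:335]=1
for v in range(224,262,3): print(v,P[v,314].round(4), ((P[v,314,:2]-H)@X).round(4),c["color"][v,314])
t=s&(z>.08)&(z<.15)&((P[...,:2]-H)@X>.045)&(c["range_z"]>0);Q=P[t]
A=np.c_[2*Q,np.ones(len(Q))];x=np.linalg.lstsq(A,(Q**2).sum(1),rcond=None)[0];print(len(Q),x[:3],np.sqrt(x[3]+x[:3]@x[:3]),(x[:2]-H)@X)
E
```

```text
224 [0.6209 0.0711 0.0555] 0.0396 [110 109  99]
227 [0.6189 0.0704 0.0565] 0.0375 [132 126 117]
230 [0.6443 0.0792 0.1204] 0.0644 [62 59 55]
233 [0.644  0.0791 0.1236] 0.0641 [61 58 54]
236 [0.6436 0.079  0.1263] 0.0636 [62 59 55]
239 [0.6422 0.0785 0.1269] 0.0622 [62 60 55]
242 [0.6419 0.0784 0.1298] 0.0618 [62 60 55]
245 [0.6408 0.078  0.131 ] 0.0607 [63 61 57]
248 [0.6444 0.0793 0.1414] 0.0645 [62 60 55]
251 [0.644  0.0791 0.1436] 0.0641 [63 61 56]
254 [0.6436 0.079  0.1457] 0.0636 [64 61 57]
257 [0.6442 0.0792 0.1498] 0.0643 [63 61 57]
260 [0.644  0.0792 0.1521] 0.0641 [62 59 55]
723 [0.64118934 0.07837904 0.13183898] 0.009317499775833021 0.061170404495931335
```

>>> move_arm:
  plan:
    - {"delta_pos": [0, 0, 0], "turn": [0, 0, 0], "fingers": 0}
    - {"delta_pos": [0, 0, 0], "turn": [0, 0, 0], "fingers": 0}
    - {"delta_pos": [0, 0, 0], "turn": [0, 0, 0], "fingers": 0}
    - {"delta_pos": [0, 0, 0], "turn": [0, 0, 0], "fingers": 0}
    - {"delta_pos": [0, 0, 0], "turn": [0, 0, 0], "fingers": 0}

```text
clock: 4.0
position: [0.6331, 0.0763, 0.1117]
ee_rot: [0.986, 0.164, 0.0, 0.0]
ft_force: [0.5, -0.5, 0.3]
grip_width: 1.0
grasp_force: 0.0
```

```bash
python3 - <<'E'
from h import *
from workcell import camera
o,c=wrist();np.savez("w3.npz",**c);print(o["position"],o["grip_width"])
P=cloud(c);z=P[...,2];th=np.radians(18.7);X=np.array([np.cos(th),np.sin(th)]);H=np.array([.583,.0595])
q=(P[...,:2]-H);xo=q@X;yo=q@np.array([-X[1],X[0]])
s=(c["range_z"]>0)&(z>.075)&(z<.16)&(abs(yo)<.014)&(xo>-.08)&(xo<.08);s[270:]=0
Q=np.c_[xo[s],yo[s],z[s]];print(len(Q),Q.min(0),Q.max(0))
A=np.c_[2*Q,np.ones(len(Q))];x=np.linalg.lstsq(A,(Q**2).sum(1),rcond=None)[0];print(x[:3],np.sqrt(x[3]+x[:3]@x[:3]))
im=c["color"];cv2.imwrite("pics/w3.png",im[:,:,::-1])
E
```

```text
[0.63309775 0.07630331 0.11169153] 0.9996043211655857
1417 [ 0.01250343 -0.01347753  0.07502189] [0.06499864 0.01393251 0.13402163]
[ 0.04144024 -0.00030573  0.10020533] 0.03339071908439933
```

View pics/w3.png

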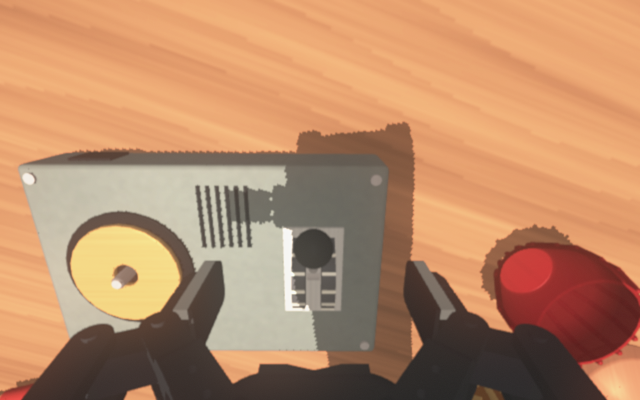

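```bash
python3 - <<'E'
from h import *
for n in("w3","w2"):
    c=load(n);T=c["tool_from_camera"];z=c["range_z"];v,u=np.indices(z.shape)
    P=np.stack([(u-c["cx"])/c["fx"]*z,(v-c["cy"])/c["fy"]*z,z],-1)@T[:3,:3].T+T[:3,3]
    np.set_printoptions(suppress=True)
    if n=="w3":
        s=((u-314)**2+(v-249)**2<17**2)&(z>0);Q=P[s]
        A=np.c_[2*Q,np.ones(len(Q))];x=np.linalg.lstsq(A,(Q**2).sum(1),rcond=None)[0];print("ball tool",x[:3],np.sqrt(x[3]+x[:3]@x[:3]),Q.min(0),Q.max(0))
        for a,b in((205,266),(215,264),(218,280),(210,300),(413,264),(424,266),(415,280)):print(a,b,P[b,a].round(4))
    else:
        for a in(300,306,310,318,324,330):
            for b in(235,250,270,300):print(a,b,P[b,a].round(4))
E
```

```text
ball tool [ 0.00171347  0.00043561 -0.01151358] 0.009608918685691225 [-0.00433099 -0.00764027 -0.02233006] [ 0.01164862  0.00947707 -0.01140954]
205 266 [ 0.0111 -0.0467 -0.0451]
215 264 [ 0.0112 -0.0428 -0.0436]
218 280 [ 0.0034 -0.0421 -0.0441]
210 300 [ 0.0024 -0.0418 -0.0571]
413 264 [ 0.0114  0.0442 -0.0441]
424 266 [ 0.0113  0.0486 -0.0456]
415 280 [ 0.0079  0.0434 -0.0511]
300 235 [ 0.0096 -0.0067 -0.0109]
300 250 [ 0.0112 -0.0059 -0.0308]
300 270 [ 0.0114 -0.0051 -0.0488]
300 300 [ 0.013  -0.0042 -0.0713]
306 235 [ 0.0109 -0.0034 -0.0137]
306 250 [ 0.011  -0.003  -0.0304]
306 270 [ 0.0109 -0.0026 -0.0481]
306 300 [ 0.0122 -0.0021 -0.0703]
310 235 [ 0.0111 -0.0012 -0.0141]
310 250 [ 0.0104 -0.0011 -0.0293]
310 270 [ 0.0108 -0.0009 -0.048 ]
310 300 [ 0.0057 -0.0008 -0.0615]
318 235 [ 0.0102  0.003  -0.0122]
318 250 [ 0.0109  0.0028 -0.0303]
318 270 [ 0.0107  0.0025 -0.0478]
318 300 [ 0.0072  0.0023 -0.0636]
324 235 [ 0.0099  0.0062 -0.0116]
324 250 [ 0.0114  0.0056 -0.0311]
324 270 [ 0.0113  0.0051 -0.0488]
324 300 [ 0.0124  0.0044 -0.0705]
330 235 [-0.021   0.0132  0.053 ]
330 250 [ 0.0028  0.0094 -0.0152]
330 270 [ 0.0073  0.008  -0.0422]
330 300 [ 0.0126  0.0065 -0.0708]
```

The depth picture shows the real fingertips 44 mm behind the reported TCP when open and about 28 mm behind it when shut. The given figure is 11 mm ahead, so the fingers closed above the knob and the TCP offset is about 39 mm off. I'll trust the measurement, go 34 mm lower and pinch again.

To row units: 0.034 m / 0.8 = 0.0425, 0.02 m / 0.8 = 0.025.

>>> move_arm:
  plan:
    - {"delta_pos": [0.0025, 0, 0.025], "turn": [0, 0, 0], "fingers": 0}
    - {"delta_pos": [0.0025, 0, 0.0425], "turn": [0, 0, 0], "fingers": 0.3}
    - {"delta_pos": [0.0025, 0, 0.0425], "turn": [0, 0, 0], "fingers": 1}
    - {"delta_pos": [0.0025, 0, 0.0425], "turn": [0, 0, 0], "fingers": 1}
    - {"delta_pos": [0.0025, 0, 0.0425], "turn": [0, 0, 0], "fingers": 1}
    - {"delta_pos": [0.0025, 0, 0.0425], "turn": [0, 0, 0], "fingers": 1}
    - {"delta_pos": [0.0025, 0, 0.0425], "turn": [0, 0, 0], "fingers": 1}
  force: 20

```text
clock: 4.92
position: [0.6353, 0.0773, 0.0782]
ee_rot: [0.986, 0.164, 0.0, -0.0]
ft_force: [0.4, 1.5, 1.6]
grip_width: 0.236
grasp_force: 19.7
```

To row units: -0.0894 m / 0.8 = -0.1118, -0.0825 m / 0.8 = -0.1031.

>>> move_arm:
  plan:
    - {"delta_pos": [-0.0138, 0, -0.0095], "turn": [0, 0, 0], "fingers": 1}
    - {"delta_pos": [-0.0305, 0, -0.0173], "turn": [0, 0, 0], "fingers": 1}
    - {"delta_pos": [-0.0484, 0, -0.0221], "turn": [0, 0, 0], "fingers": 1}
    - {"delta_pos": [-0.0669, 0, -0.0238], "turn": [0, 0, 0], "fingers": 1}
    - {"delta_pos": [-0.0853, 0, -0.0221], "turn": [0, 0, 0], "fingers": 1}
    - {"delta_pos": [-0.1031, 0, -0.0173], "turn": [0, 0, 0], "fingers": 1}
    - {"delta_pos": [-0.1118, 0, -0.0138], "turn": [0, 0, 0], "fingers": 1}
    - {"delta_pos": [-0.1118, 0, -0.0138], "turn": [0, 0, 0], "fingers": 1}
    - {"delta_pos": [-0.1118, 0, -0.0138], "turn": [0, 0, 0], "fingers": 1}

```text
clock: 6.05
position: [0.549, 0.0481, 0.0889]
ee_rot: [0.986, 0.164, -0.001, 0.0]
ft_force: [-4.6, 2.6, 6.3]
grip_width: 0.24
grasp_force: 20.7
```

To row units: -0.2 m / 0.8 = -0.25, -0.17 m / 0.8 = -0.2125.

>>> move_arm:
  plan:
    - {"delta_pos": [0, 0, 0], "turn": [0, 0, 0], "fingers": 0.4}
    - {"delta_pos": [0, 0, 0], "turn": [0, 0, 0], "fingers": 0.2}
    - {"delta_pos": [0, 0, 0], "turn": [0, 0, 0], "fingers": 0}
    - {"delta_pos": [0, 0, 0], "turn": [0, 0, 0], "fingers": 0}
    - {"delta_pos": [0, 0, -0.0625], "turn": [0, 0, 0], "fingers": 0}
    - {"delta_pos": [0, 0, -0.1375], "turn": [0, 0, 0], "fingers": 0}
    - {"delta_pos": [0, 0, -0.2125], "turn": [0, 0, 0], "fingers": 0}
    - {"delta_pos": [0, 0, -0.25], "turn": [0, 0, 0], "fingers": 0}
    - {"delta_pos": [0, 0, -0.25], "turn": [0, 0, 0], "fingers": 0}

```text
clock: 7.18
position: [0.5514, 0.0483, 0.2911]
ee_rot: [0.986, 0.164, 0.002, 0.0]
ft_force: [0.9, -0.4, -1.6]
grip_width: 0.998
grasp_force: 0.0
```

```bash
python3 - <<'E'
from h import *
from workcell import camera
o,c=wrist();np.savez("w4.npz",**c);print(o["position"],o["grip_width"])
t=camera("top");np.savez("t4.npz",**t)
th=np.radians(18.7);X=np.array([np.cos(th),np.sin(th)]);Y=np.array([-X[1],X[0]]);H=np.array([.583,.0595])
P=cloud(c);z=P[...,2];q=P[...,:2]-H;xo=q@X;yo=q@Y
s=(c["range_z"]>0)&(z>.115)&(z<.16)&(abs(yo)<.014)&(abs(xo)<.08)
Q=np.c_[xo[s],yo[s],z[s]];print(len(Q),Q.min(0),Q.max(0))
A=np.c_[2*Q,np.ones(len(Q))];x=np.linalg.lstsq(A,(Q**2).sum(1),rcond=None)[0];print(x[:3],np.sqrt(x[3]+x[:3]@x[:3]),"lean",np.degrees(np.arctan2(x[0],x[2]-.055)))
# lantern in this view
q=P-np.array([.477,-.175,0]);l=(np.hypot(q[...,0],q[...,1])<.05)&(c["range_z"]>0)
for a,b in((.078,.098),(.1,.13),(.13,.15)):
    m=l&(z>a)&(z<b);print("lan",a,m.sum(),P[m].mean(0) if m.any() else "",np.argwhere(m).mean(0) if m.any() else "")
cv2.imwrite("pics/w4.png",c["color"][:,:,::-1])
E
```

```text
[0.55143597 0.04833563 0.29113103] 0.9977587696053286
368 [-0.04154977 -0.01128745  0.11517014] [-0.02057988  0.00959293  0.14718895]
[-0.03282168 -0.00028198  0.13003416] 0.01462635082799147 lean -23.625681107340153
lan 0.078 1431 [ 0.48994271 -0.17151829  0.09133101] [261.93990217 456.3487072 ]
lan 0.1 314 [ 0.47777694 -0.17137669  0.11616066] [280.36942675 460.37898089]
lan 0.13 243 [ 0.47459195 -0.17669468  0.13581349] [293.06584362 470.33333333]
```

View pics/w4.png

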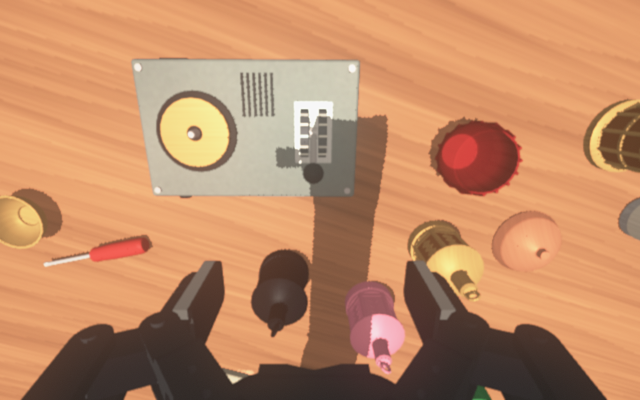

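The lever now leans about 24–25° to the front, with the knob at (313,173), so it stands at the quarter mark. The lantern roof is at (450,262) with the eye at (472,295). I'll move above it.

To row units: 0.188 m / 0.8 = 0.235, -0.146 m / 0.8 = -0.1825.

>>> move_arm:
  plan:
    - {"delta_pos": [-0.045, 0.0588, 0], "turn": [0, 0, 0], "fingers": 0}
    - {"delta_pos": [-0.0913, 0.1175, 0.025], "turn": [0, 0, 0], "fingers": 0}
    - {"delta_pos": [-0.1375, 0.1763, 0.0625], "turn": [0, 0, 0], "fingers": 0}
    - {"delta_pos": [-0.1825, 0.235, 0.1125], "turn": [0, 0, 0], "fingers": 0}
    - {"delta_pos": [-0.1825, 0.235, 0.1125], "turn": [0, 0, 0], "fingers": 0}
    - {"delta_pos": [-0.1825, 0.235, 0.1125], "turn": [0, 0, 0], "fingers": 0}
    - {"delta_pos": [-0.1825, 0.235, 0.1125], "turn": [0, 0, 0], "fingers": 0}

```text
clock: 8.15
position: [0.4741, -0.1755, 0.1992]
ee_rot: [0.986, 0.165, 0.0, -0.0]
ft_force: [-0.2, -0.3, -0.1]
grip_width: 1.003
grasp_force: 0.0
```

```bash
python3 - <<'E'
from h import *
from workcell import camera
o,c=wrist();np.savez("w5.npz",**c);print(o["position"],o["ee_rot"].round(4))
P=cloud(c);z=P[...,2]
q=P-np.array([.475,-.176,0]);l=(np.hypot(q[...,0],q[...,1])<.05)&(c["range_z"]>0)
for a,b in((.077,.083),(.083,.097),(.1,.126),(.13,.15)):
    m=l&(z>a)&(z<b)
    if not m.any(): continue
    print("lan",a,m.sum(),P[m].mean(0).round(4),np.argwhere(m).mean(0).round(1))
    if b<.13:
        A=np.c_[2*P[m][:,:2],np.ones(m.sum())] ;x=np.linalg.lstsq(A,(P[m][:,:2]**2).sum(1),rcond=None)[0];print("  circ",x[:2],np.sqrt(x[2]+x[:2]@x[:2]))
m=l&(z>.083)&(z<.097);A=np.c_[2*P[m][:,:2],z[m]**2,z[m],np.ones(m.sum())];x=np.linalg.lstsq(A,(P[m][:,:2]**2).sum(1),rcond=None)[0];print("cone axis",x[:2])
E
```

```text
[ 0.47408702 -0.17549782  0.19921412] [ 9.862e-01  1.653e-01  5.000e-04 -0.000e+00]
lan 0.077 12 [ 0.5068 -0.173   0.0819] [150.8 321.9]
  circ [ 0.47339713 -0.17837577] 0.03980549240645098
lan 0.083 4360 [ 0.4785 -0.1765  0.091 ] [182.9 315.4]
  circ [ 0.47396405 -0.17826527] 0.030531325246230846
lan 0.1 216 [ 0.4816 -0.1752  0.1136] [187.1 315.3]
  circ [ 0.47370741 -0.17829627] 0.010640739764193276
lan 0.13 453 [ 0.4755 -0.1775  0.1357] [203.6 315.7]
cone axis [ 0.47353687 -0.17841655]
```

To row units: 0.126 m / 0.8 = 0.1575, 0.0025 m / 0.8 = 0.0031.

>>> move_arm:
  plan:
    - {"delta_pos": [-0.0013, 0.0031, 0.0375], "turn": [0, 0, 0], "fingers": 0}
    - {"delta_pos": [-0.0013, 0.0031, 0.0875], "turn": [0, 0, 0], "fingers": 0}
    - {"delta_pos": [-0.0013, 0.0031, 0.1375], "turn": [0, 0, 0], "fingers": 0}
    - {"delta_pos": [-0.0013, 0.0031, 0.1575], "turn": [0, 0, 0], "fingers": 0}
    - {"delta_pos": [-0.0013, 0.0031, 0.1575], "turn": [0, 0, 0], "fingers": 0.3}
    - {"delta_pos": [-0.0013, 0.0031, 0.1575], "turn": [0, 0, 0], "fingers": 0.6}
    - {"delta_pos": [-0.0013, 0.0031, 0.1575], "turn": [0, 0, 0], "fingers": 1}
    - {"delta_pos": [-0.0013, 0.0031, 0.1575], "turn": [0, 0, 0], "fingers": 1}
    - {"delta_pos": [-0.0013, 0.0031, 0.1575], "turn": [0, 0, 0], "fingers": 1}
    - {"delta_pos": [-0.0013, 0.0031, 0.1575], "turn": [0, 0, 0], "fingers": 1}
  force: 50

```text
clock: 9.45
position: [0.474, -0.179, 0.0746]
ee_rot: [0.986, 0.164, 0.001, 0.0]
ft_force: [-4.6, 5.9, 14.2]
grip_width: 0.24
grasp_force: 79.5
```

To row units: -0.12 m / 0.8 = -0.15, -0.07 m / 0.8 = -0.0875.

>>> move_arm:
  plan:
    - {"delta_pos": [0, 0, -0.025], "turn": [0, 0, 0], "fingers": 1}
    - {"delta_pos": [0, 0, -0.0875], "turn": [0, 0, 0], "fingers": 1}
    - {"delta_pos": [0, 0, -0.15], "turn": [0, 0, 0], "fingers": 1}
    - {"delta_pos": [0, 0, -0.15], "turn": [0, 0, 0], "fingers": 1}
    - {"delta_pos": [0, 0, -0.15], "turn": [0, 0, 0], "fingers": 1}

```text
clock: 10.07
position: [0.4724, -0.1798, 0.1919]
ee_rot: [0.986, 0.164, -0.001, -0.0]
ft_force: [-0.8, -0.8, -5.0]
grip_width: 0.244
grasp_force: 77.7
```

```bash
python3 - <<'E'
from h import *
from workcell import camera
o,c=wrist();np.savez("w6.npz",**c);print(o["position"],o["ft_force"],o["grasp_force"],o["grip_width"])
s=camera("scene");np.savez("s6.npz",**s)
a=cv2.resize(c["color"],(560,350));b=cv2.resize(s["color"][100:250,220:400],(300,250),interpolation=2)
im=np.zeros((600,560,3),np.uint8);im[:350]=a;im[350:600,:300]=b;cv2.imwrite("pics/w6.png",im[:,:,::-1])
E
```

```text
[ 0.47238772 -0.17981353  0.19187642] [-0.8364858  -0.76124371 -5.03305854] 77.69762942392845 0.24386975469641806
```

View pics/w6.png

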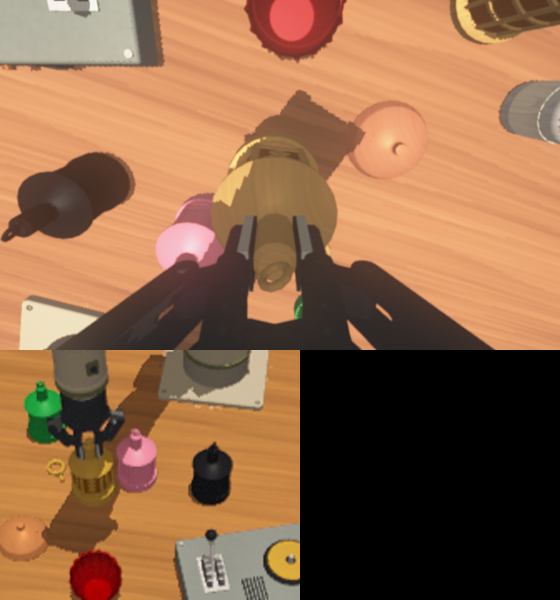

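The lantern is held and lifted: it hangs under the fingers at (275,205) and the wrist force shows about 5 N. I'll measure its axis in the tool frame, then go over to the pin.

```bash
cat >> h.py <<'E'
def axis(o,c):
    P=cloud(c);z=P[...,2];M=Rn.from_quat(o["ee_rot"])
    p=o["position"];r=np.hypot(P[...,0]-p[0],P[...,1]-p[1]);ok=(c["range_z"]>0)&(r<.048)
    v,u=np.indices(z.shape)
    hsv=cv2.cvtColor(c["color"],cv2.COLOR_RGB2HSV);ok&=(hsv[...,1]>90)
    b=p[2]-.0746
    m=ok&(z>b+.082)&(z<b+.0965)
    Q=P[m];A=np.c_[2*Q[:,:2],Q[:,2]**2,Q[:,2],np.ones(len(Q))];x=np.linalg.lstsq(A,(Q[:,:2]**2).sum(1),rcond=None)[0]
    print("roof axis",x[:2].round(4),"tool",M.inv().apply([*(x[:2]-p[:2]),0])[:2].round(4),len(Q))
    # rim of roof
    k=ok&(z>b+.07)&(z<b+.105); k=max(cv2.findContours(k.astype(np.uint8),0,1)[0],key=cv2.contourArea)
    return P,ok,b
E
python3 - <<'E'
from h import *
from workcell import get_obs
o=get_obs();c=load("w6");P,ok,b=axis(o,c);z=P[...,2];p=o["position"]
print("b",b)
for a in np.arange(.076,.1,.003):
    m=ok&(z>b+a)&(z<b+a+.003);Q=P[m]
    if len(Q)<30: continue
    x=np.linalg.lstsq(np.c_[2*Q[:,:2],np.ones(len(Q))],(Q[:,:2]**2).sum(1),rcond=None)[0];print(a.round(3),len(Q),x[:2].round(4),np.sqrt(x[2]+x[:2]@x[:2]).round(4))
# cone tilt: fit cone normal slope: least squares z = z0 - k*|xy-c - s*z| via tilt
from scipy.optimize import least_squares
m=ok&(z>b+.082)&(z<b+.0975);Q=P[m]-[p[0],p[1],b]
def f(q):
    cx,cy,z0,k,tx,ty=q;w=np.array([tx,ty,1]);w/=np.linalg.norm(w);d=Q-[cx,cy,z0];h=d@w;return h+k*np.sqrt(np.maximum((d**2).sum(1)-h*h,1e-9))
r=least_squares(f,[0,0,.1,.5,0,0],loss="soft_l1",f_scale=.001);print(r.x.round(4),np.abs(r.fun).mean())
E
```

```text
roof axis [ 0.4725 -0.1796] tool [0.0004 0.0001] 7922
b 0.11653817829008262
0.082 159 [ 0.4731 -0.1798] 0.0393
0.085 1666 [ 0.4727 -0.1797] 0.0382
0.088 2061 [ 0.4726 -0.1796] 0.0346
0.091 2243 [ 0.4727 -0.1795] 0.0296
0.094 2067 [ 0.4736 -0.1791] 0.0228
0.097 1015 [ 0.4783 -0.1773] 0.0118
0.1 168 [ 0.4744 -0.1796] 0.0102
[ 4.000e-04 -4.000e-04  1.085e-01  5.494e-01  3.600e-03 -5.500e-03] 0.0006895805045412298
```

To row units: -0.336 m / 0.8 = -0.42, -0.17 m / 0.8 = -0.2125.

>>> move_arm:
  plan:
    - {"delta_pos": [0, 0, -0.0375], "turn": [0, 0, 0], "fingers": 1}
    - {"delta_pos": [0, 0, -0.0813], "turn": [0, 0, 0], "fingers": 1}
    - {"delta_pos": [0.0175, -0.0463, -0.0813], "turn": [0, 0, 0], "fingers": 1}
    - {"delta_pos": [0.0375, -0.1, -0.0813], "turn": [0, 0, 0], "fingers": 1}
    - {"delta_pos": [0.0575, -0.1563, -0.0813], "turn": [0, 0, 0], "fingers": 1}
    - {"delta_pos": [0.0788, -0.2125, -0.0813], "turn": [0, 0, 0], "fingers": 1}
    - {"delta_pos": [0.1, -0.2688, -0.0813], "turn": [0, 0, 0], "fingers": 1}
    - {"delta_pos": [0.12, -0.325, -0.0813], "turn": [0, 0, 0], "fingers": 1}
    - {"delta_pos": [0.1413, -0.3813, -0.0813], "turn": [0, 0, 0], "fingers": 1}
    - {"delta_pos": [0.155, -0.42, -0.0813], "turn": [0, 0, 0], "fingers": 1}
    - {"delta_pos": [0.155, -0.42, -0.0813], "turn": [0, 0, 0], "fingers": 1}
    - {"delta_pos": [0.155, -0.42, -0.0813], "turn": [0, 0, 0], "fingers": 1}

```text
clock: 11.68
position: [0.4813, 0.1773, 0.2567]
ee_rot: [0.986, 0.164, -0.001, 0.0]
ft_force: [-0.2, -1.2, -4.7]
grip_width: 0.243
grasp_force: 79.2
```

```bash
cat > plate.py <<'E'
from h import *
o,c=wrist();np.savez("w7.npz",**c);print(o["position"],o["ft_force"].round(1),o["grasp_force"])
P=cloud(c);z=P[...,2];hsv=cv2.cvtColor(c["color"],cv2.COLOR_RGB2HSV);p=o["position"]
M=Rn.from_quat(o["ee_rot"])
axis(o,c)
pin0=np.array([.538,.1965]);d=np.hypot(P[...,0]-pin0[0],P[...,1]-pin0[1]);ok=c["range_z"]>0
w=ok&(d<.012)&(z>.07)&(z<.085)
print("pin top pts",w.sum(),P[w].mean(0).round(4) if w.any() else "",z[w].max() if w.any() else "")
m=ok&(d<.052)&(abs(z-.065)<.006)&(hsv[...,1]>110)&(hsv[...,0]>12)&(hsv[...,0]<38)
if m.sum()>50:
    Q=np.ascontiguousarray(P[m][:,:2],dtype=np.float32);print("plate",m.sum(),np.median(z[m]),"circ",cv2.minEnclosingCircle(Q))
cs=ok&(d<.3)&(abs(z-.055)<.006)&(hsv[...,1]<70);print("case",cv2.minAreaRect(np.ascontiguousarray(P[cs][:,:2],dtype=np.float32)))
cv2.imwrite("pics/w7.png",c["color"][:,:,::-1])
E
python3 plate.py
```

```text
[0.48128293 0.17732566 0.25665911] [-0.2 -1.2 -4.7] 79.24626498890575
roof axis [0.4815 0.1772] tool [0.0002 0.0002] 8312
pin top pts 70 [0.5368 0.1964 0.0771] 0.08013817055737238
plate 1469 0.06576600097692915 circ ((0.5344515442848206, 0.1944900006055832), 0.04566473513841629)
case ((0.5581680536270142, 0.13506174087524414), (0.16810515522956848, 0.26810377836227417), 18.458019256591797)
```

To row units: 0.095 m / 0.8 = 0.1188, 0.08 m / 0.8 = 0.1.

>>> move_arm:
  plan:
    - {"delta_pos": [0.0375, 0, 0], "turn": [0, 0, 0], "fingers": 1}
    - {"delta_pos": [0.0731, 0, 0.025], "turn": [0, 0, 0], "fingers": 1}
    - {"delta_pos": [0.0731, 0, 0.0625], "turn": [0, 0, 0], "fingers": 1}
    - {"delta_pos": [0.0731, 0, 0.1], "turn": [0, 0, 0], "fingers": 1}
    - {"delta_pos": [0.0731, 0, 0.1188], "turn": [0, 0, 0], "fingers": 1}
    - {"delta_pos": [0.0731, 0, 0.1188], "turn": [0, 0, 0], "fingers": 1}
    - {"delta_pos": [0.0731, 0, 0.1188], "turn": [0, 0, 0], "fingers": 1}
    - {"delta_pos": [0.0731, 0, 0.1188], "turn": [0, 0, 0], "fingers": 1}

```text
clock: 12.72
position: [0.5375, 0.1973, 0.1638]
ee_rot: [0.986, 0.164, 0.001, 0.0]
ft_force: [-0.0, -0.4, -4.3]
grip_width: 0.234
grasp_force: 70.9
```

To row units: 0.014 m / 0.8 = 0.0175, -0.001 m / 0.8 = -0.0013.

>>> move_arm:
  plan:
    - {"delta_pos": [-0.0013, 0, 0.0038], "turn": [0, 0, 0], "fingers": 1}
    - {"delta_pos": [-0.0013, 0, 0.0075], "turn": [0, 0, 0], "fingers": 1}
    - {"delta_pos": [-0.0013, 0, 0.0113], "turn": [0, 0, 0], "fingers": 1}
    - {"delta_pos": [-0.0013, 0, 0.0138], "turn": [0, 0, 0], "fingers": 1}
    - {"delta_pos": [-0.0013, 0, 0.015], "turn": [0, 0, 0], "fingers": 1}
    - {"delta_pos": [-0.0013, 0, 0.0163], "turn": [0, 0, 0], "fingers": 1}
    - {"delta_pos": [-0.0013, 0, 0.0175], "turn": [0, 0, 0], "fingers": 1}
    - {"delta_pos": [-0.0013, 0, 0.0175], "turn": [0, 0, 0], "fingers": 1}

```text
clock: 13.72
position: [0.5359, 0.1968, 0.1486]
ee_rot: [0.986, 0.164, -0.0, 0.0]
ft_force: [-0.0, -0.1, -3.8]
grip_width: 0.238
grasp_force: 70.9
```

To row units: 0.004 m / 0.8 = 0.005, 0.003 m / 0.8 = 0.0038.

>>> move_arm:
  plan:
    - {"delta_pos": [0.0006, 0, 0.0013], "turn": [0, 0, 0], "fingers": 1}
    - {"delta_pos": [0.0006, 0, 0.0025], "turn": [0, 0, 0], "fingers": 1}
    - {"delta_pos": [0.0006, 0, 0.0038], "turn": [0, 0, 0], "fingers": 1}
    - {"delta_pos": [0.0006, 0, 0.005], "turn": [0, 0, 0], "fingers": 1}
    - {"delta_pos": [0.0006, 0, 0.005], "turn": [0, 0, 0], "fingers": 1}

```text
clock: 14.35
position: [0.5363, 0.1969, 0.1446]
ee_rot: [0.986, 0.164, -0.0, 0.0]
ft_force: [0.8, -0.1, -3.2]
grip_width: 0.239
grasp_force: 70.9
```

No contact at a nominal base height of 70 mm, so the pin is in the socket. I'll go on down to the plate.

To row units: 0.006 m / 0.8 = 0.0075, 0.005 m / 0.8 = 0.0063.

>>> move_arm:
  plan:
    - {"delta_pos": [0, 0, 0.0013], "turn": [0, 0, 0], "fingers": 1}
    - {"delta_pos": [0, 0, 0.0025], "turn": [0, 0, 0], "fingers": 1}
    - {"delta_pos": [0, 0, 0.0038], "turn": [0, 0, 0], "fingers": 1}
    - {"delta_pos": [0, 0, 0.005], "turn": [0, 0, 0], "fingers": 1}
    - {"delta_pos": [0, 0, 0.0063], "turn": [0, 0, 0], "fingers": 1}
    - {"delta_pos": [0, 0, 0.0075], "turn": [0, 0, 0], "fingers": 1}
    - {"delta_pos": [0, 0, 0.0075], "turn": [0, 0, 0], "fingers": 1}

```text
clock: 15.22
position: [0.5365, 0.1971, 0.139]
ee_rot: [0.986, 0.164, 0.0, 0.0]
ft_force: [-1.9, -0.5, 2.2]
grip_width: 0.236
grasp_force: 72.0
```

To row units: 0.0035 m / 0.8 = 0.0044, 0.003 m / 0.8 = 0.0038.

>>> move_arm:
  plan:
    - {"delta_pos": [0, 0, 0.0013], "turn": [0, 0, 0], "fingers": 1}
    - {"delta_pos": [0, 0, 0.0025], "turn": [0, 0, 0], "fingers": 1}
    - {"delta_pos": [0, 0, 0.0038], "turn": [0, 0, 0], "fingers": 1}
    - {"delta_pos": [0, 0, 0.0044], "turn": [0, 0, 0], "fingers": 1}
    - {"delta_pos": [0, 0, 0.0044], "turn": [0, 0, 0], "fingers": 1}

```text
clock: 15.85
position: [0.5365, 0.1971, 0.1354]
ee_rot: [0.986, 0.164, 0.0, 0.0]
ft_force: [-3.3, -1.6, 5.6]
grip_width: 0.238
grasp_force: 72.9
```

To row units: 0.002 m / 0.8 = 0.0025, 0.0015 m / 0.8 = 0.0019.

>>> move_arm:
  plan:
    - {"delta_pos": [0, 0, 0.0006], "turn": [0, 0, 0], "fingers": 1}
    - {"delta_pos": [0, 0, 0.0013], "turn": [0, 0, 0], "fingers": 1}
    - {"delta_pos": [0, 0, 0.0019], "turn": [0, 0, 0], "fingers": 1}
    - {"delta_pos": [0, 0, 0.0025], "turn": [0, 0, 0], "fingers": 1}
    - {"delta_pos": [0, 0, 0.0025], "turn": [0, 0, 0], "fingers": 1}

```text
clock: 16.48
position: [0.5367, 0.1972, 0.1345]
ee_rot: [0.986, 0.164, 0.001, 0.0]
ft_force: [-6.3, -2.8, 14.4]
grip_width: 0.24
grasp_force: 74.8
```

The force rose from 9.8 to about 18 N over the last step while the arm moved only 0.9 mm, so the plate is on its stop. I'll check uprightness and the lever before handing in.

```bash
python3 - <<'E'
from h import *
from workcell import camera
o,c=wrist();P,ok,b=axis(o,c);print(o["position"],o["ft_force"].round(1))
z=P[...,2];p=o["position"];Q=P[ok&(z>b+.082)&(z<b+.0975)]-[p[0],p[1],b]
from scipy.optimize import least_squares
def f(q):
    w=np.array([q[4],q[5],1]);w/=np.linalg.norm(w);d=Q-[q[0],q[1],q[2]];h=d@w;return h+q[3]*np.sqrt(np.maximum((d**2).sum(1)-h*h,1e-9))
print(least_squares(f,[0,0,.1,.5,0,0],loss="soft_l1",f_scale=.001).x.round(4))
s=camera("scene")
th=np.radians(18.7);X=np.array([np.cos(th),np.sin(th)]);Y=np.array([-X[1],X[0]]);H=np.array([.583,.0595])
for n,k in(("scene",s),("wrist",c)):
    P=cloud(k);z=P[...,2];q=P[...,:2]-H;xo=q@X;yo=q@Y;m=(k["range_z"]>0)&(z>.12)&(z<.15)&(abs(yo)<.016)&(abs(xo)<.08);print(n,m.sum(),xo[m].mean() if m.any() else "",z[m].max() if m.any() else "")
a=cv2.resize(s["color"][120:280,300:460],(400,400),interpolation=2);bb=cv2.resize(c["color"],(400,250))
im=np.zeros((400,800,3),np.uint8);im[:,:400]=a;im[:250,400:]=bb;cv2.imwrite("pics/fin.png",im[:,:,::-1])
E
```

```text
roof axis [0.5368 0.1965] tool [-0.0002  0.0007] 8245
[0.53673146 0.19719786 0.13449702] [-6.3 -2.8 14.4]
[-0.0011 -0.0013  0.1077  0.5492 -0.0092 -0.0054]
scene 47 -0.025446122783034382 0.14925586079360675
wrist 1387 -0.0282299689799168 0.14709106200246747
```

View pics/fin.png

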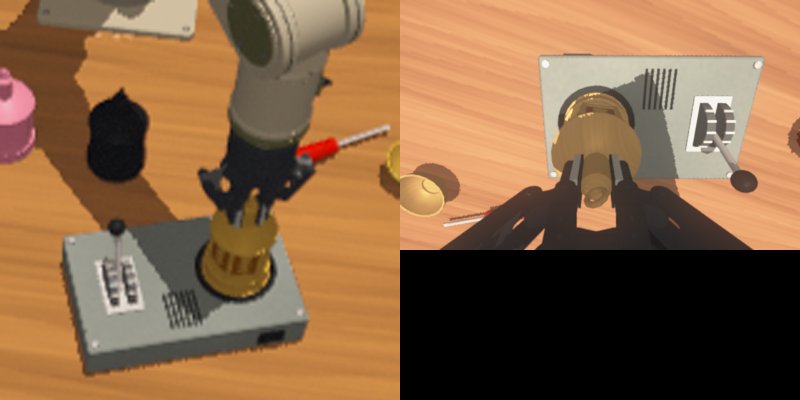

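The lantern sits upright on the plate, left panel (238,250), held by the fingers, and the lever leans to the front with its knob at (743,181) in the right panel. One more numeric check of the lever angle follows.

```bash
python3 - <<'E'
from h import *
th=np.radians(18.7);X=np.array([np.cos(th),np.sin(th)]);Y=np.array([-X[1],X[0]]);H=np.array([.583,.0595])
o,c=wrist()
for c in(c,load("w4")):
    P=cloud(c);z=P[...,2];q=P[...,:2]-H;xo=q@X;yo=q@Y
    m=(c["range_z"]>0)&(z>.1)&(z<.16)&(abs(yo)<.016)&(abs(xo)<.08)
    # keep the dark ball: erode away the thin rod
    m=cv2.morphologyEx(m.astype(np.uint8),cv2.MORPH_OPEN,cv2.getStructuringElement(2,(15,15)))>0
    Q=np.c_[xo[m],yo[m],z[m]]
    x=np.linalg.lstsq(np.c_[2*Q,np.ones(len(Q))],(Q**2).sum(1),rcond=None)[0];print(len(Q),x[:3],np.sqrt(x[3]+x[:3]@x[:3]),"lean",np.degrees(np.arctan2(x[0],x[2]-.055)))
    (u,v),r=cv2.minEnclosingCircle(max(cv2.findContours(m.astype(np.uint8),0,1)[0],key=cv2.contourArea))
    for h in(.128,.132,.136):
        p=ray_plane(c,u,v,h);d=(p[:2]-H)@X;print(h,round(d,4),(p[:2]-H)@Y,np.hypot(d,h-.055),np.degrees(np.arctan2(d,h-.055)))
E
```

```text
960 [-3.15399449e-02  9.17601836e-05  1.35258966e-01] 0.010359562079269746 lean -21.45369582054908
0.128 -0.0368 -0.00728370468089767 0.0817562119127667 -26.760236734757537
0.132 -0.034 -0.0037599895684529688 0.08417842408918744 -23.833480012785177
0.136 -0.0312 -0.00023627445600824318 0.08680770527705987 -21.07717200081939
0 [0. 0. 0.] 0.0 lean 180.0Traceback (most recent call last):
  File "<stdin>", line 11, in <module>
ValueError: max() iterable argument is empty
```

```bash
python3 -c "
from workcell import hand_in;print(hand_in())"
```

```text
the job is handed in; nothing more can be done
None
```

I handed the job in with the dimmer at about the quarter mark (lever leaning 21–24° forward by camera, 25° nominal, ±7° allowed) and the lantern still held upright over the pin, pressing the contact plate down to its stop at about 18 N; `hand_in()` gave no verdict.

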